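# Switch on the guarded isolator of a chromatography bench

### The job

Switch on the pump isolator, the box whose toggle sits under a hinged metal guard: with a fingertip lift the guard's lip and swing it right back until it stays up by itself, push the toggle all the way over to its other side (to the left, seen from the lip side with the hinge at the far side), then push the guard forward again so that it drops fully shut over the toggle. Push gently, do not grip or force anything, and leave the bare, unguarded switch and all the loose things on the bench where they are.

Things in the scene. Friction and masses are not known exactly. Their poses are not given: they have to be found in the camera images.
- isolator: Fixed white box 150 x 110 mm (x, y), 50 mm high, black top panel with the guarded toggle. Origin: centre of its underside, on the bench. x points from the guard's lip side to its hinge side (roughly away from the robot, yaw within 0.35 rad), y to the left seen from the lip side, z up. Pushing on box, guard or toggle with over 40 N is forcing it; 1 to 5 N does everything.
- guard_hinge (a point): Middle of the guard's hinge axis, which is parallel to the box's y; at (45, 0, 90) mm of the box; fixed to the box, axes as the box. Two posts, 12 x 10 mm, carry the hinge at x = 47, y = +-43 mm, up to z = 96 mm.
- guard (a joint): Guard angle, rad: 0 shut, grows as the lip swings up and back, stop at 2.05. A bare aluminium hood of about 0.12 kg (0.08 to 0.17). It turns freely, lightly damped: below about 1.25 rad it falls shut by itself in about a second, beyond 1.5 it falls back to its stop and stays there.
- guard_front (a point): Middle of the lower edge of the guard's front plate; moves with the guard; shut: (-40, 0, 72) mm of the box. The hood is 68 mm wide (y), sheet 3 to 4 mm: flat top at z = 106 to 110 mm from the hinge to this plate, front plate and side cheeks (x = -40 to 12) hanging down to z = 72.
- guard_lip (a point): Middle of the free edge of the guard's lip, 115 mm from the hinge axis; moves with the guard. Shut: (-65, 0, 125) mm of the box; fully back: about (127, 0, 171). The lip, 50 mm wide (y), 30 long, 4 thick, slopes outward and up at 35 degrees from the top's front edge (x = -40, z = 108): a fingertip pushed in below it, at about z = 98, and moved up and back round the hinge lifts the guard.
- toggle (a joint): Angle of the isolator's toggle, rad: 0 to 0.1 at the start (off, leaning to the box's -y), 0.45 upright, 0.9 fully on (leaning to +y, at its stop). No spring: dry friction only, it stays where it is left and moves at 1 to 2 N at its tip. Pivot at (-12, 0, 50) mm of the box. The shut guard clears it in every position.
- toggle_tip (a point): Centre of the toggle's steel ball end (16 mm across), 38 mm from the pivot along a bar 9 mm thick. Local (-12, -17, 84) mm of the box when off, (-12, 17, 84) when on.
- lamp_switch: Another fixed white switch box, 90 x 80 x 50 mm, with a bare toggle of the same shape in its middle and no guard: not to be operated. Origin: centre of its underside. It and the isolator change places, one left and one right of the middle.
- lamp_toggle (a joint): Angle of the bare toggle on the unguarded box, 0 off (as it starts and must stay) to 0.9.
- vial: Loose amber glass vial, 25 mm across, 50 mm high, standing between the two switch boxes. Origin: centre of its underside.
- spanner: Loose steel spanner 130 mm long, lying in the middle, on the near side. Origin: underside, middle.
- beaker: Loose glass beaker 68 mm across, 85 mm high, standing behind the switch boxes. Origin: centre of its underside.
- vial_tray: Loose grey divided tray 100 x 130 x 35 mm on the left. Origin: centre of its underside.
- marker: Loose blue marker pen, 13 mm thick, 125 mm long plus round ends, lying on the right. Origin: underside, middle.

How it is judged:
On the way, in this order (a step that is already met when the one before it is completed fails the run):
1. the guard is swung right back, with the toggle still off (value of joint guard above 1.75 rad and value of joint toggle below 0.3 rad), for 0.2 s.
2. with the guard up, the toggle is pushed fully over to on (value of joint guard above 1.3 rad and value of joint toggle above 0.75 rad), for 0.2 s.
3. the guard has dropped shut over the toggle (value of joint guard below 0.06 rad and value of joint toggle above 0.75 rad), for 0.2 s.
At the end, for the whole second after the job is handed in: The guard is shut (within 0.06 rad) and at rest, the toggle under it is on (beyond 0.75 of its 0.9 rad), the bare toggle is still off (under 0.15 rad) (all of step 3 and value of joint lamp_toggle below 0.15 rad and velocity of joint guard between -0.05 and 0.05 rad/s); the robot touches nothing.
It fails at once if the isolator, its guard or toggle is gripped or forced (fingers press on it with more than 40 N) (contact force between the fingers and isolator above 40 N).
It fails at once if the unguarded switch is operated (value of joint lamp_toggle above 0.15 rad).
It fails at once if a loose thing is lifted, carried or pushed away (moved by more than 20 mm) (distance of any of vial, spanner, beaker, vial_tray, marker from where it was at the start of the episode above 0.02 m).
It also fails if it takes over 61 s, if anything falls off the work surface, if the arm or the gripper's body presses on something with over 40 N, if the wrist force passes 120 N, or if a joint passes its speed limit or range.

### The arm

A 7-joint arm with a two-finger parallel gripper is mounted at the origin on the work surface. World frame = base frame: x ahead of the robot, y to its left, z up, the work surface at z = 0. Lengths are in m, angles in rad, forces in N, time in s.
With the tool pointing down it reaches from about 0.425 to 0.875 m from the base axis. Payload 9.9 kg.
Tool frame: the origin (TCP) lies at the centre of the arm's flange, where the gripper is bolted on; the fingertips stand 173 mm ahead of it and the grasp point (between the pads) lies 155 mm ahead of it; z points along the fingers, y is the line along which they close (so a half turn about z gives the same grasp; the last joint's range is limited). The gripper opens to 85 mm and grips with 20 to 120 N. Pads are 22 mm wide; open, the fingers measure 114 mm over their backs; the gripper's body (76 mm by 85 mm) begins 54 mm behind the grasp point. The pads swing forward as they close: fully open they stand 13 mm farther back than shut.
Start: joints at [1.139, 0.576, 0.025, 1.437, -0.015, 1.129, -0.057], TCP at [0.23, -0.635, 0.405] pointing down, gripper open.
Joint ranges: [-2.76, 2.76], [-0.34, 2.15], [-1.52, 1.57], [0.19, 2.46], [-1.09, 4.23], [0.17, 1.99], [-2.82, 2.82]. Speed limits (rad/s): [2.22, 2.22, 3.01, 3.01, 3.14, 3.14, 3.14].

### API

Orientations are given as [roll, pitch, yaw] about the fixed x, y, z axes, in that order (R = Rz(yaw) Ry(pitch) Rx(roll)).
In Python, from plant import env gives the robot as it stands. The module is installed in compiled form; this text tells all that it offers.
- The arm moves only by the tool servo_tool, never from a script. Its argument "increments" is a list of rows, each an object of numbers: "tx", "ty", "tz": the shift along the tool's x, y, z in mm; "ax", "ay", "az": the turn, a rotation vector about the tool's x, y, z in rad; "fingers": the opening, from -1 (shut) to 1 (fully open), so that 0 is half open. In form: [{"tx": .., "ty": .., "tz": .., "ax": .., "ay": .., "az": .., "fingers": ..}, ...]. A call has 1 to 20 rows; each row shifts and turns the commanded pose from where the row before left it, along the tool's axes as they then stand; what a row does not reach is not made up. A row lasts 1/12 s, in which the tool goes at most 41.7 mm and 7.16 degrees, less where a joint would pass 70% of its speed; a pose out of reach is approached as far as the arm can. A call with a gripper value outside its range is refused whole. The fingers move at their own pace and stop on an object; the grip force is fixed at half the most. Time passes only in rows, so rows that do not move let the fingers close. It gives the time, the measured TCP pose, the force, the opening and the grip force at its end, in the units of the state.
- env.read_state(): the state, without advancing time (a new reading comes with each control period).
- env.read_camera(name): name is "side" or "top"; returns a dict with "img" (420x560x3 uint8, red, green, blue), "intrinsics" (3x3 intrinsics, pixels), "eye" and "orientation" of the camera in the world. Camera axes: x right, y down, z forward; pixel columns grow to the right and rows downward; lengths in m; the calibration is good to about 2 mm. A picture is of the moment at which its call begins. There is no depth.
- env.finish_job(): hands the job in; it is judged then, once.
Trained networks look in a picture, given as the dict that the camera call returned (one of the last four; its "shot" number tells which), for a name from the list of things; names that differ only in an ending like _2 or _b are one class to them, and where a whole thing is asked for, a point or a joint stands for the part that bears it (a point fixed in the world has none). Each returns a list of dicts, best first, with "conf" (0 to 1); they miss things now and then, are a little off and sometimes report something else, mostly with a low value. They report only what shows in the picture. A call takes as long as a camera call.
- env.recognise(picture, target): "extent" ([centre column, centre row, width, height] in pixels, round what is visible of it).
- env.cut_out(picture, target): "region" (420x560 bool, what is visible of it) and "extent" ([centre column, centre row, width, height] in pixels, round what is visible of it).
The state is a dict: "t": time; "qpos": joint angles; "joint_velocities": joint speeds; "effort": joint torques, N m; "ee_pos": TCP position; "tcp_rot": TCP orientation; "wrist_force": force on the tool from outside, world axes, zero at the start; "moment": the same for the moment, N m; "opening": opening from 0.0 (shut) to 1.0 (fully open); "grip_force": force on a finger pad.
Only numpy, scipy, OpenCV 4.12 (cv2) and the standard library are available. Lean on these libraries where they do the work, as an engineer would, in place of code of your own. Each camera call takes 0.05 s, during which the arm holds its last target. There are 200 camera calls.

## Working session

There is one attempt and no reset: what is moved stays moved. The work goes in short steps, Python scripts to look and compute and a tool call to move; the robot and the scene stay as the last step left them, time stands still between calls to the robot, and variables do not carry over. Pictures are saved under pics/ and viewed, at most 10 in all, crops included, and the job is handed in when it is done.

Besides the shell and the picture viewer there is one more tool, called after "Request:" as name(argument=value, ...), one argument or row to a line, values as JSON. servo_tool: Moves the arm, as the interface text tells. Its arguments: {"type":"object","properties":{"increments":{"type":"array"}},"required":["increments"]}

```bash
mkdir -p pics; cat > h.py <<'E'
import numpy as np, cv2
from scipy.spatial.transform import Rotation as R
from plant import env
def rotm(o):
    o=np.array(o)
    if o.shape==(3,3): return o
    return R.from_euler('xyz',o).as_matrix() if o.size==3 else R.from_quat(o).as_matrix()
def ray(p,uv):
    d=rotm(p['orientation'])@np.linalg.inv(p['intrinsics'])@np.array([uv[0],uv[1],1.])
    return np.array(p['eye']),d
def atz(p,uv,z):
    e,d=ray(p,uv); return e+d*(z-e[2])/d[2]
def proj(p,X):
    c=np.array(p['intrinsics'])@rotm(p['orientation']).T@(np.atleast_2d(X)-np.array(p['eye'])).T
    return (c[:2]/c[2]).T
def box(x,y,yaw,L):
    return np.array([x,y,0])+np.atleast_2d(L)@R.from_euler('z',yaw).as_matrix().T
E
python3 - <<'E'
from h import *
P={n:env.read_camera(n) for n in('top','side')}
for n,p in P.items():
    cv2.imwrite(f'pics/{n}0.png',p['img'][:,:,::-1])
    print(n,p['eye'],p['orientation'],np.array(p['intrinsics']).tolist())
    for t in('isolator','guard','guard_hinge','guard_front','guard_lip','toggle','toggle_tip','lamp_switch','vial','spanner','beaker'):
        try: print(t,[(np.round(r['extent'],1).tolist(),round(r['conf'],2)) for r in env.recognise(p,t)[:2]])
        except Exception as e: print(t,e)
print(env.read_state())
E
```

```text
top [ 0.34704372 -0.00194188  1.26166054] [-2.94596711 -0.0032065  -1.54767367] [[414.6567067350662, 0.0, 278.1228105802716], [0.0, 414.6567067350662, 207.9785912762808], [0.0, 0.0, 1.0]]
isolator [([327.5, 231.4, 48.3, 60.7], 0.93)]
guard [([329.4, 229.4, 30.1, 43.9], 0.74), ([326.5, 231.1, 52.6, 63.4], 0.54)]
guard_hinge [([326.7, 231.6, 57.2, 64.5], 0.7)]
guard_front [([330.1, 233.3, 30.5, 48.4], 0.63)]
guard_lip [([329.9, 230.9, 27.9, 43.8], 0.56)]
toggle [([143.7, 247.9, 50.6, 40.0], 0.31)]
toggle_tip []
lamp_switch [([226.2, 225.5, 33.8, 37.2], 0.88)]
vial []
spanner [([280.5, 270.6, 15.7, 40.6], 0.49)]
beaker [([281.9, 151.6, 20.5, 26.4], 0.64)]
side [ 0.35608319 -0.68640969  0.84164017] [-2.35250771 -0.01807836 -0.31635306] [[393.035801481192, 0.0, 274.70150096228997], [0.0, 393.035801481192, 213.43175444272842], [0.0, 0.0, 1.0]]
isolator [([267.1, 282.7, 66.4, 60.2], 0.69), ([238.9, 205.1, 41.0, 36.4], 0.58)]
guard [([261.1, 269.8, 51.1, 39.9], 0.89)]
guard_hinge [([266.1, 284.1, 66.7, 62.1], 0.63), ([202.7, 166.9, 43.6, 39.3], 0.62)]
guard_front [([261.0, 273.1, 53.7, 34.3]
[... 315 characters left out ...]
array([ 1.13922159,  0.57570569,  0.02488905,  1.43708882, -0.01498351,
        1.12896639, -0.05648537]), 'joint_velocities': array([-5.30924356e-04,  2.54972539e-03, -6.04084782e-05, -4.36408295e-04,
       -8.38867523e-04, -9.93129729e-04,  5.79627198e-04]), 'effort': array([ 1.80265542e-03, -7.65503240e+01,  2.24943012e+00, -2.86295235e+01,
        1.55231991e-02,  2.93341051e-03, -2.94250026e-05]), 'ee_pos': array([ 0.230059  , -0.63460394,  0.40468872]), 'tcp_rot': array([3.14157581e+00, 3.67298358e-06, 3.47803924e-01]), 'wrist_force': array([ 0.84863473, -0.21400855,  0.2661594 ]), 'moment': array([0.03873654, 0.01709154, 0.05675094]), 'grip_force': 0.0, 'opening': 0.9979832134288348}
```

```bash
python3 -c "
import cv2,numpy as np
a=[cv2.imread(f'pics/{n}0.png') for n in('top','side')]
b=np.hstack(a);cv2.imwrite('pics/both0.png',cv2.resize(b,(800,300)))"
```

```text
(no output)
```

View pics/top0.png

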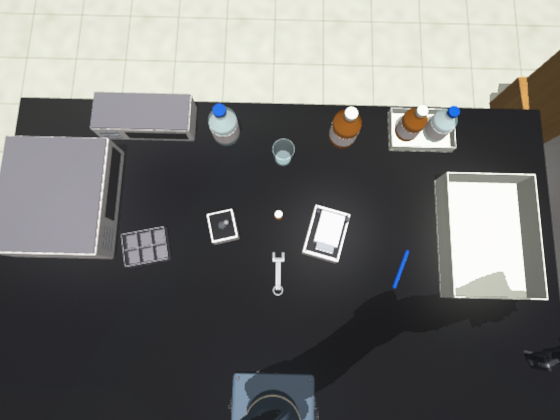

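View pics/side0.png

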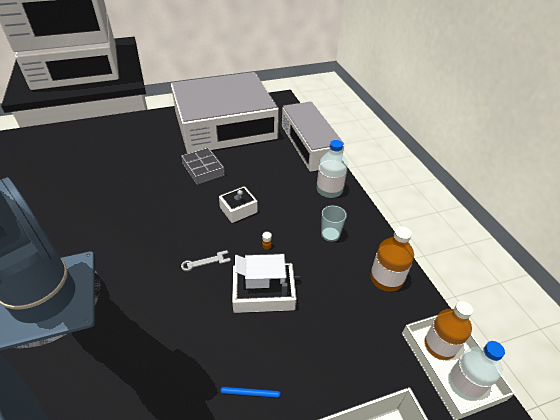

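The isolator is at the right of the middle, at top (327,231) and side (267,283), with its lip towards the robot. The lamp switch is at top (222,226), the vial at (278,214) and the beaker at (283,152). Next I fit the box pose to the silhouettes.

```bash
cat > fit.py <<'E'
from h import *
from scipy.optimize import minimize
P={n:env.read_camera(n) for n in('top','side')}
M={n:env.cut_out(p,'isolator')[0] for n,p in P.items()}
b=[[x,y,z] for x in(-75,75) for y in(-55,55) for z in(0,50)]
g=[[x,y,z] for x in(-40,12) for y in(-34,34) for z in(72,110)]
g2=[[x,y,z] for x in(-40,45) for y in(-34,34) for z in(106,110)]
l=[[x,y,z] for x,z in((-40,108),(-65,125)) for y in(-25,25)]
q=[[x,y,z] for x in(41,53) for y in(38,48) for z in(50,96)]
q2=[[x,-y,z] for x,y,z in q]
def sil(p,v):
    m=np.zeros((420*4,560*4),np.uint8)
    for part in(b,g,g2,l,q,q2):
        uv=proj(p,box(*v,np.array(part)/1000.))
        cv2.fillPoly(m,[cv2.convexHull(((uv+.5)*4).astype(np.int32))],1)
    return cv2.resize(m.astype(np.float32),(560,420),interpolation=cv2.INTER_AREA)
def cost(v,names=('top','side')):
    return sum(np.abs(sil(P[n],v)-M[n]['region']).sum() for n in names)
c=atz(P['top'],M['top']['extent'][:2],.04)
print(c,[(n,m['extent'],m['conf'],m['region'].sum()) for n,m in M.items()])
for nm in(('top','side'),('top',),('side',)):
    best=min((minimize(cost,[c[0],c[1],y],args=(nm,),method='Nelder-Mead',options=dict(initial_simplex=[[c[0],c[1],y],[c[0]+.02,c[1],y],[c[0],c[1]+.02,y],[c[0],c[1],y+.1]])) for y in(-.3,0,.3)),key=lambda r:r.fun)
    print(nm,best.x,best.fun)
    if len(nm)==2:v=best.x
for k,z in(('lamp_switch',.03),('vial',.025),('beaker',.04),('spanner',0)):
    r=env.recognise(P['top'],k)
    if r: print(k,atz(P['top'],r[0]['extent'][:2],z))
print('vial',atz(P['top'],(278,214),.05))
out=[]
for n,p in P.items():
    im=cv2.resize(p['img'][:,:,::-1],None,fx=5,fy=5,interpolation=cv2.INTER_CUBIC)
    for part in(b,g,l,q,q2):
        uv=proj(p,box(*v,np.array(part)/1000.))
        cv2.polylines(im,[cv2.convexHull(((uv+.5)*5).astype(np.int32))],True,(0,0,255),1)
    u,w=(proj(p,box(*v,[[0,0,.06]]))[0]*5).astype(int); out.append(im[w-250:w+250,u-200:u+200])
cv2.imwrite('pics/fit.png',np.hstack(out))
E
python3 fit.py
```

```text
[ 0.5206588  -0.14204319  0.04      ] [('top', [325.3, 231.7, 48.4, 64.3], 0.62, np.int64(2011)), ('side', [266.5, 283.5, 66.3, 64.3], 0.72, np.int64(3446))]
('top', 'side') [ 0.51797915 -0.14561051 -0.25776176] 253.625
('top',) [ 0.51918367 -0.14621515 -0.2478318 ] 97.25
('side',) [ 0.51815828 -0.14546576 -0.25944347] 147.375
lamp_switch [0.52953259 0.15652461 0.03      ]
vial [ 0.52699043 -0.1545941   0.025     ]
beaker [ 0.76372814 -0.01467006  0.04      ]
spanner [ 0.39161643 -0.01060106  0.        ]
vial [ 5.68935696e-01 -3.31578063e-04  5.00000000e-02]
```

View pics/fit.png

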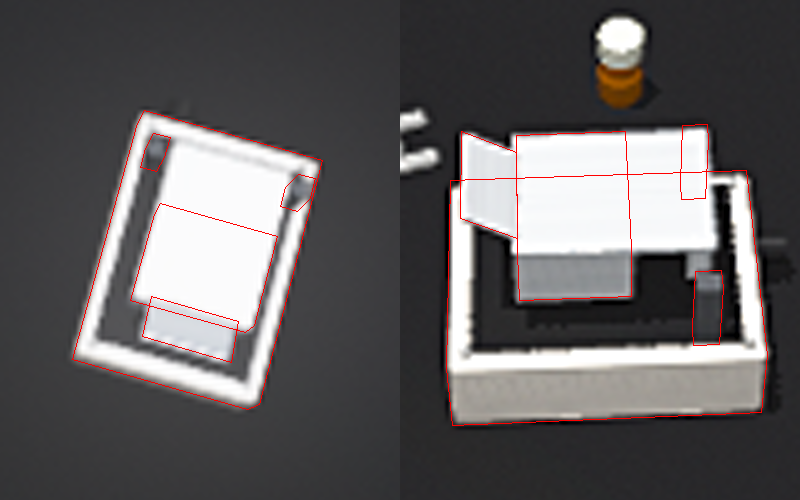

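The fit is good: box at (0.518, -0.146), yaw -0.257. The plan is to shut the fingers and tilt the tool so it comes from the free right side, pointing to the box's +y. Everything after that is translation.

```bash
cat > goal.py <<'E'
import sys
from h import *
V=(.518,-.1457,-.257); B=R.from_euler('z',V[2])
def goal(tip,n,el=20):
    """rows to bring fingertip (box mm) with tool pointing box +y, el deg below horizontal"""
    s=env.read_state(); p0=np.array(s['ee_pos']); R0=R.from_euler('xyz',s['tcp_rot'])
    e=np.radians(el)
    Rg=B*R.from_euler('x',np.pi)*R.from_euler('x',np.pi/2-e)
    pg=box(*V,np.array(tip)/1000.)[0]-.173*Rg.as_matrix()[:,2]
    rel=R0.inv()*Rg; a=rel.as_rotvec()/n
    S=sum(R.from_rotvec(a*k).as_matrix() for k in range(n))
    t=np.linalg.solve(S,R0.inv().apply(pg-p0))*1000
    print('to',tip,'n',n,'t',t.round(1),'a',a.round(4),'total mm',(t*n).round(1))
def where():
    s=env.read_state(); Rm=R.from_euler('xyz',s['tcp_rot']).as_matrix()
    tip=np.array(s['ee_pos'])+.173*Rm[:,2]
    loc=B.inv().apply(tip-np.array([V[0],V[1],0]))*1000
    zl=B.inv().apply(Rm[:,2])
    print('t',round(s['t'],2),'tip local',loc.round(1),'zdir',zl.round(3),'F loc',B.inv().apply(s['wrist_force']).round(1),'q',s['qpos'].round(2),'open',round(s['opening'],2))
where()
a=sys.argv[1:]
for x in a:
    v=[float(i) for i in x.split(',')]; goal(v[:3],int(v[3]),v[4] if len(v)>4 else 20)
E
python3 goal.py -- 2>/dev/null; python3 goal.py " -60,-130,150,18" " -60,-130,150,18,45"
```

```text
t 1.6 tip local [-154.2 -546.   231.7] zdir [-0.  0. -1.] F loc [-0.3  1.  -0.4] q [ 1.14  0.58  0.02  1.44 -0.01  1.13 -0.06] open 1.0
t 1.6 tip local [-154.2 -546.   231.7] zdir [-0.  0. -1.] F loc [-0.3  1.  -0.4] q [ 1.14  0.58  0.02  1.44 -0.01  1.13 -0.06] open 1.0
to [-60.0, -130.0, 150.0] n 18 t [ 8.1 -4.  17.1] a [0.0657 0.0205 0.0293] total mm [145.7 -71.9 307.7]
to [-60.0, -130.0, 150.0] n 18 t [  9.6 -10.6  12.6] a [0.0423 0.0132 0.0318] total mm [ 173.5 -190.1  227.5]
```

Request:
servo_tool(
  increments=[
    {"tx": 9.6,"ty": -10.6,"tz": 12.6,"ax": 0.0423,"ay": 0.0132,"az": 0.0318,"fingers": -1},
    {"tx": 9.6,"ty": -10.6,"tz": 12.6,"ax": 0.0423,"ay": 0.0132,"az": 0.0318,"fingers": -1},
    {"tx": 9.6,"ty": -10.6,"tz": 12.6,"ax": 0.0423,"ay": 0.0132,"az": 0.0318,"fingers": -1},
    {"tx": 9.6,"ty": -10.6,"tz": 12.6,"ax": 0.0423,"ay": 0.0132,"az": 0.0318,"fingers": -1},
    {"tx": 9.6,"ty": -10.6,"tz": 12.6,"ax": 0.0423,"ay": 0.0132,"az": 0.0318,"fingers": -1},
    {"tx": 9.6,"ty": -10.6,"tz": 12.6,"ax": 0.0423,"ay": 0.0132,"az": 0.0318,"fingers": -1},
    {"tx": 9.6,"ty": -10.6,"tz": 12.6,"ax": 0.0423,"ay": 0.0132,"az": 0.0318,"fingers": -1},
    {"tx": 9.6,"ty": -10.6,"tz": 12.6,"ax": 0.0423,"ay": 0.0132,"az": 0.0318,"fingers": -1},
    {"tx": 9.6,"ty": -10.6,"tz": 12.6,"ax": 0.0423,"ay": 0.0132,"az": 0.0318,"fingers": -1},
  ],
)

```text
t: 2.35
ee_pos: [0.2944, -0.505, 0.3129]
tcp_rot: [-2.747, -0.06, 0.044]
wrist_force: [0.0, 0.5, 0.1]
opening: -0.002
grip_force: 0.0
```

```bash
python3 goal.py " -60,-130,150,12,45" " -60,-130,150,12"
```

```text
t 2.35 tip local [-135.4 -337.9  153.5] zdir [-0.061  0.384 -0.921] F loc [-0.1  0.5  0.1] q [ 1.04  0.63 -0.01  1.65 -0.25  1.2  -0.35] open -0.0
to [-60.0, -130.0, 150.0] n 12 t [ 7.2 -7.8  9.5] a [0.0315 0.0099 0.0237] total mm [ 86.3 -94.  114.1]
to [-60.0, -130.0, 150.0] n 12 t [ 6.1  0.3 12.6] a [0.0676 0.0151 0.0215] total mm [ 73.7   4.  151.5]
```

Request:
servo_tool(
  increments=[
    {"tx": 6.1,"ty": 0.3,"tz": 12.6,"ax": 0.0676,"ay": 0.0151,"az": 0.0215,"fingers": -1},
    {"tx": 6.1,"ty": 0.3,"tz": 12.6,"ax": 0.0676,"ay": 0.0151,"az": 0.0215,"fingers": -1},
    {"tx": 6.1,"ty": 0.3,"tz": 12.6,"ax": 0.0676,"ay": 0.0151,"az": 0.0215,"fingers": -1},
    {"tx": 6.1,"ty": 0.3,"tz": 12.6,"ax": 0.0676,"ay": 0.0151,"az": 0.0215,"fingers": -1},
    {"tx": 6.1,"ty": 0.3,"tz": 12.6,"ax": 0.0676,"ay": 0.0151,"az": 0.0215,"fingers": -1},
    {"tx": 6.1,"ty": 0.3,"tz": 12.6,"ax": 0.0676,"ay": 0.0151,"az": 0.0215,"fingers": -1},
    {"tx": 6.1,"ty": 0.3,"tz": 12.6,"ax": 0.0676,"ay": 0.0151,"az": 0.0215,"fingers": -1},
    {"tx": 6.1,"ty": 0.3,"tz": 12.6,"ax": 0.0676,"ay": 0.0151,"az": 0.0215,"fingers": -1},
    {"tx": 6.1,"ty": 0.3,"tz": 12.6,"ax": 0.0676,"ay": 0.0151,"az": 0.0215,"fingers": -1},
    {"tx": 6.1,"ty": 0.3,"tz": 12.6,"ax": 0.0676,"ay": 0.0151,"az": 0.0215,"fingers": -1},
  ],
)

```text
t: 3.18
ee_pos: [0.3679, -0.433, 0.2207]
tcp_rot: [-2.055, -0.027, -0.212]
wrist_force: [-0.2, 0.4, 0.1]
opening: -0.003
grip_force: 0.0
```

```bash
python3 goal.py " -66,-100,85,6" " -66,-100,85,6,30"
```

```text
t 3.18 tip local [ -76.9 -162.9  140.3] zdir [-0.027  0.885 -0.465] F loc [-0.3  0.3  0.1] q [ 1.08  0.9  -0.15  1.64 -0.62  1.48 -0.47] open -0.0
to [-66.0, -100.0, 85.0] n 6 t [ 1.   8.  13.4] a [0.0224 0.005  0.0072] total mm [ 6.2 47.7 80.3]
to [-66.0, -100.0, 85.0] n 6 t [ 1.2  1.9 13.6] a [-0.0067  0.0044  0.0076] total mm [ 7.1 11.6 81.6]
```

Request:
servo_tool(
  increments=[
    {"tx": 1,"ty": 8,"tz": 13.4,"ax": 0.0224,"ay": 0.005,"az": 0.0072,"fingers": -1},
    {"tx": 1,"ty": 8,"tz": 13.4,"ax": 0.0224,"ay": 0.005,"az": 0.0072,"fingers": -1},
    {"tx": 1,"ty": 8,"tz": 13.4,"ax": 0.0224,"ay": 0.005,"az": 0.0072,"fingers": -1},
    {"tx": 1,"ty": 8,"tz": 13.4,"ax": 0.0224,"ay": 0.005,"az": 0.0072,"fingers": -1},
    {"tx": 1,"ty": 8,"tz": 13.4,"ax": 0.0224,"ay": 0.005,"az": 0.0072,"fingers": -1},
    {"tx": 1,"ty": 8,"tz": 13.4,"ax": 0.0224,"ay": 0.005,"az": 0.0072,"fingers": -1},
    {"fingers": -1},
  ],
)

```text
schema error: expected keys tx, ty, tz, ax, ay, az, fingers
```

```bash
python3 goal.py " -64,0,80,8"; python3 - <<'E'
from h import *
o=[]
for n,c in(('top',(325,240)),('side',(265,290))):
    im=env.read_camera(n)['img'][:,:,::-1]; u,w=c
    o.append(cv2.resize(im[w-75:w+75,u-65:u+65],(400,462),interpolation=cv2.INTER_CUBIC))
cv2.imwrite('pics/a.png',np.hstack(o))
E
```

```text
t 3.18 tip local [ -76.9 -162.9  140.3] zdir [-0.027  0.885 -0.465] F loc [-0.3  0.3  0.1] q [ 1.08  0.9  -0.15  1.64 -0.62  1.48 -0.47] open -0.0
to [-64.0, 0.0, 80.0] n 8 t [ 1.3  1.4 21.7] a [0.0168 0.0038 0.0054] total mm [ 10.6  11.3 173.4]
```

View pics/a.png

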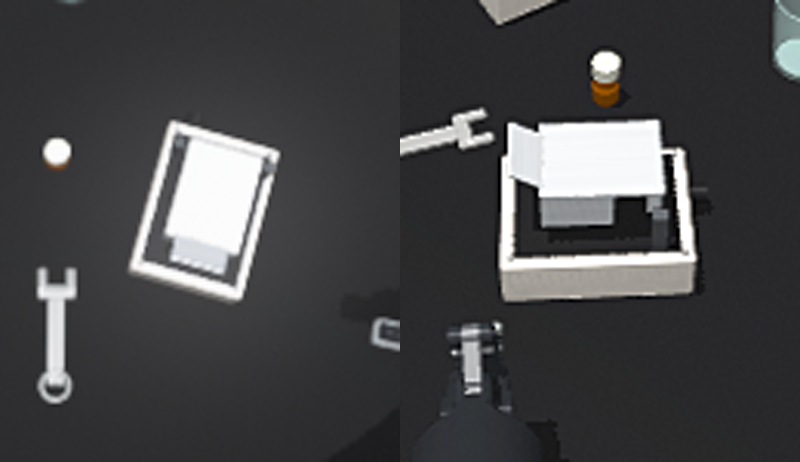

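The refused call moved nothing. The picture shows the shut fingers right of the box's near corner (side crop at 470,345). I repeat the call with full keys.

Request:
servo_tool(
  increments=[
    {"tx": 1,"ty": 8,"tz": 13.4,"ax": 0.0224,"ay": 0.005,"az": 0.0072,"fingers": -1},
    {"tx": 1,"ty": 8,"tz": 13.4,"ax": 0.0224,"ay": 0.005,"az": 0.0072,"fingers": -1},
    {"tx": 1,"ty": 8,"tz": 13.4,"ax": 0.0224,"ay": 0.005,"az": 0.0072,"fingers": -1},
    {"tx": 1,"ty": 8,"tz": 13.4,"ax": 0.0224,"ay": 0.005,"az": 0.0072,"fingers": -1},
    {"tx": 1,"ty": 8,"tz": 13.4,"ax": 0.0224,"ay": 0.005,"az": 0.0072,"fingers": -1},
    {"tx": 1,"ty": 8,"tz": 13.4,"ax": 0.0224,"ay": 0.005,"az": 0.0072,"fingers": -1},
    {"tx": 0,"ty": 0,"tz": 0,"ax": 0,"ay": 0,"az": 0,"fingers": -1},
  ],
)

```text
t: 3.87
ee_pos: [0.3871, -0.3805, 0.1414]
tcp_rot: [-1.917, 0.003, -0.254]
wrist_force: [-0.9, 0.7, -0.0]
opening: 0.002
grip_force: 0.0
```

```bash
python3 goal.py " -66,0,78,8"
```

```text
t 3.87 tip local [-67.6 -97.7  82.7] zdir [-0.004  0.941 -0.339] F loc [-1.1  0.4 -0. ] q [ 1.06  1.03 -0.2   1.73 -0.72  1.38 -0.41] open 0.0
to [-66.0, 0.0, 78.0] n 8 t [ 0.1 -3.7 11.7] a [-0.0004  0.0005 -0.0002] total mm [  1.1 -29.3  93.4]
```

Request:
servo_tool(
  increments=[
    {"tx": 0.1,"ty": -3.7,"tz": 11.7,"ax": 0,"ay": 0,"az": 0,"fingers": -1},
    {"tx": 0.1,"ty": -3.7,"tz": 11.7,"ax": 0,"ay": 0,"az": 0,"fingers": -1},
    {"tx": 0.1,"ty": -3.7,"tz": 11.7,"ax": 0,"ay": 0,"az": 0,"fingers": -1},
    {"tx": 0.1,"ty": -3.7,"tz": 11.7,"ax": 0,"ay": 0,"az": 0,"fingers": -1},
    {"tx": 0.1,"ty": -3.7,"tz": 11.7,"ax": 0,"ay": 0,"az": 0,"fingers": -1},
    {"tx": 0.1,"ty": -3.7,"tz": 11.7,"ax": 0,"ay": 0,"az": 0,"fingers": -1},
    {"tx": 0.1,"ty": -3.7,"tz": 11.7,"ax": 0,"ay": 0,"az": 0,"fingers": -1},
    {"tx": 0.1,"ty": -3.7,"tz": 11.7,"ax": 0,"ay": 0,"az": 0,"fingers": -1},
  ],
)

```text
t: 4.53
ee_pos: [0.4127, -0.2871, 0.1399]
tcp_rot: [-1.923, -0.001, -0.255]
wrist_force: [1.0, 0.3, -0.7]
opening: 0.002
grip_force: 0.0
```

```bash
python3 goal.py " -58,0,90,4"; python3 - <<'E'
# lift path: bar section rectangle half a(x)=11,b(z)=16; contact with lip underside while rotating about hinge; keep bar centre on radius r
import numpy as np
# per 10deg: centre C(theta)= hinge + rot(-theta)*(C0-hinge), start C0=(-60,98+?) (section at lip, y~-12)
h=np.array([45,90]);C0=np.array([-60,96])
e=np.radians(20); c,s=np.cos(e),np.sin(e)
for th in np.arange(0,106,7.5):
    t=np.radians(th);d=C0-h
    C=h+np.array([d[0]*np.cos(t)+d[1]*np.sin(t),-d[0]*np.sin(t)+d[1]*np.cos(t)])
    dz=C-C0
    print(th,C.round(0),end=' ')
    if th: D=C-P; print('tx %.1f ty %.1f tz %.1f'%(D[0],-D[1]*c,-D[1]*s))
    else: print()
    P=C
E
```

```text
t 4.53 tip local [-66.2  -1.1  80.3] zdir [-0.002  0.939 -0.345] F loc [ 0.9  0.5 -0.7] q [ 0.98  1.01 -0.26  1.9  -0.83  1.2  -0.36] open 0.0
to [-58.0, 0.0, 90.0] n 4 t [ 2.  -2.3 -0.6] a [0.0007 0.0004 0.0004] total mm [ 7.9 -9.  -2.3]
0.0 [-60.  96.] 
7.5 [-58. 110.] tx 1.7 ty -12.8 tz -4.7
15.0 [-55. 123.] tx 3.4 ty -12.5 tz -4.6
22.5 [-50. 136.] tx 5.2 ty -12.0 tz -4.4
30.0 [-43. 148.] tx 6.8 ty -11.2 tz -4.1
37.5 [-35. 159.] tx 8.3 ty -10.3 tz -3.8
45.0 [-25. 168.] tx 9.6 ty -9.2 tz -3.4
52.5 [-14. 177.] tx 10.8 ty -8.0 tz -2.9
60.0 [ -2. 184.] tx 11.9 ty -6.6 tz -2.4
67.5 [ 10. 189.] tx 12.7 ty -5.0 tz -1.8
75.0 [ 24. 193.] tx 13.3 ty -3.5 tz -1.3
82.5 [ 37. 195.] tx 13.6 ty -1.8 tz -0.7
90.0 [ 51. 195.] tx 13.8 ty -0.1 tz -0.0
97.5 [ 65. 193.] tx 13.7 ty 1.6 tz 0.6
105.0 [ 78. 190.] tx 13.3 ty 3.2 tz 1.2
```

```bash
python3 - <<'E'
import numpy as np
h=np.array([45,90]);C0=np.array([-62,92]);c,s=np.cos(.353),np.sin(.353);P=C0;d=C0-h
for th in np.arange(5,111,5):
    t=np.radians(th);C=h+np.array([d[0]*np.cos(t)+d[1]*np.sin(t),-d[0]*np.sin(t)+d[1]*np.cos(t)])
    D=C-P;P=C;print(th,'%.1f %.1f %.1f'%(D[0],-D[1]*c,-D[1]*s))
E
```

```text
5 0.6 -8.7 -3.2
10 1.4 -8.7 -3.2
15 2.2 -8.5 -3.1
20 3.0 -8.3 -3.1
25 3.7 -8.0 -3.0
30 4.5 -7.7 -2.8
35 5.2 -7.3 -2.7
40 5.8 -6.8 -2.5
45 6.4 -6.3 -2.3
50 7.0 -5.8 -2.1
55 7.5 -5.2 -1.9
60 8.0 -4.6 -1.7
65 8.4 -3.9 -1.4
70 8.7 -3.2 -1.2
75 9.0 -2.5 -0.9
80 9.2 -1.7 -0.6
85 9.3 -1.0 -0.4
90 9.3 -0.2 -0.1
95 9.3 0.5 0.2
100 9.2 1.3 0.5
105 9.1 2.1 0.8
110 8.9 2.8 1.0
```

Request:
servo_tool(
  increments=[
    {"tx": 2,"ty": -3.0,"tz": -1.1,"ax": 0,"ay": 0,"az": 0,"fingers": -1},
    {"tx": 2,"ty": -3.0,"tz": -1.1,"ax": 0,"ay": 0,"az": 0,"fingers": -1},
  ],
)

```text
t: 4.7
ee_pos: [0.4165, -0.2888, 0.1464]
tcp_rot: [-1.922, -0.0, -0.254]
wrist_force: [-0.4, -0.0, -1.1]
opening: 0.001
grip_force: 0.0
```

First 40° of the lift, then check.

Request:
servo_tool(
  increments=[
    {"tx": 0.6,"ty": -8.7,"tz": -3.2,"ax": 0,"ay": 0,"az": 0,"fingers": -1},
    {"tx": 1.4,"ty": -8.7,"tz": -3.2,"ax": 0,"ay": 0,"az": 0,"fingers": -1},
    {"tx": 2.2,"ty": -8.5,"tz": -3.1,"ax": 0,"ay": 0,"az": 0,"fingers": -1},
    {"tx": 3.0,"ty": -8.3,"tz": -3.1,"ax": 0,"ay": 0,"az": 0,"fingers": -1},
    {"tx": 3.7,"ty": -8.0,"tz": -3.0,"ax": 0,"ay": 0,"az": 0,"fingers": -1},
    {"tx": 4.5,"ty": -7.7,"tz": -2.8,"ax": 0,"ay": 0,"az": 0,"fingers": -1},
    {"tx": 5.2,"ty": -7.3,"tz": -2.7,"ax": 0,"ay": 0,"az": 0,"fingers": -1},
    {"tx": 5.8,"ty": -6.8,"tz": -2.5,"ax": 0,"ay": 0,"az": 0,"fingers": -1},
  ],
)

```text
t: 5.37
ee_pos: [0.4422, -0.2963, 0.2154]
tcp_rot: [-1.922, -0.001, -0.255]
wrist_force: [-0.2, 0.7, -0.5]
opening: -0.002
grip_force: 0.3
```

```bash
python3 goal.py; cat > look.py <<'E'
import sys
from h import *
o=[]
for n,c in(('top',(325,235)),('side',(265,275))):
    im=env.read_camera(n)['img'][:,:,::-1]; u,w=c
    o.append(cv2.resize(im[w-75:w+75,u-65:u+65],(400,462),interpolation=cv2.INTER_CUBIC))
cv2.imwrite(f'pics/{sys.argv[1]}.png',np.hstack(o))
E
python3 look.py b
```

```text
t 5.37 tip local [-35.3  -2.5 155.8] zdir [-0.001  0.939 -0.344] F loc [-0.3  0.6 -0.5] q [ 0.96  0.89 -0.27  1.84 -0.84  1.31 -0.49] open -0.0
```

View pics/b.png

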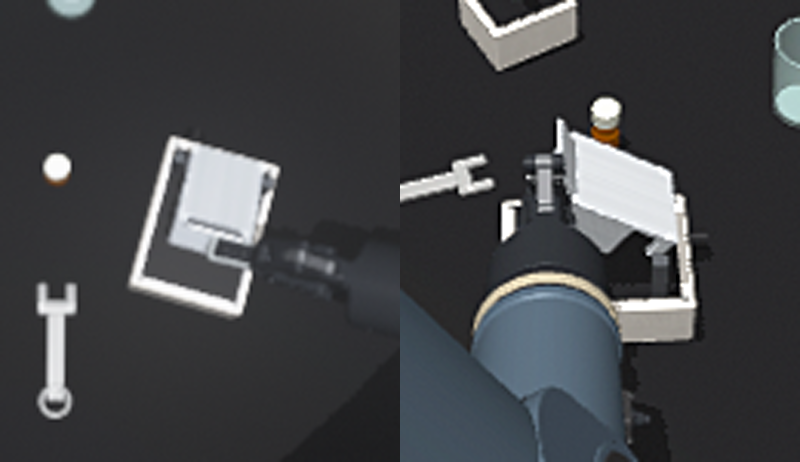

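The guard is riding on the finger at about 30 to 35°, with the finger under its lip. I continue the lift.

Request:
servo_tool(
  increments=[
    {"tx": 6.4,"ty": -6.3,"tz": -2.3,"ax": 0,"ay": 0,"az": 0,"fingers": -1},
    {"tx": 7.0,"ty": -5.8,"tz": -2.1,"ax": 0,"ay": 0,"az": 0,"fingers": -1},
    {"tx": 7.5,"ty": -5.2,"tz": -1.9,"ax": 0,"ay": 0,"az": 0,"fingers": -1},
    {"tx": 8.0,"ty": -4.6,"tz": -1.7,"ax": 0,"ay": 0,"az": 0,"fingers": -1},
    {"tx": 8.4,"ty": -3.9,"tz": -1.4,"ax": 0,"ay": 0,"az": 0,"fingers": -1},
    {"tx": 8.7,"ty": -3.2,"tz": -1.2,"ax": 0,"ay": 0,"az": 0,"fingers": -1},
    {"tx": 9.0,"ty": -2.5,"tz": -0.9,"ax": 0,"ay": 0,"az": 0,"fingers": -1},
    {"tx": 9.2,"ty": -1.7,"tz": -0.6,"ax": 0,"ay": 0,"az": 0,"fingers": -1},
    {"tx": 9.3,"ty": -1.0,"tz": -0.4,"ax": 0,"ay": 0,"az": 0,"fingers": -1},
    {"tx": 9.3,"ty": -0.2,"tz": -0.1,"ax": 0,"ay": 0,"az": 0,"fingers": -1},
    {"tx": 9.3,"ty": 0.5,"tz": 0.2,"ax": 0,"ay": 0,"az": 0,"fingers": -1},
    {"tx": 9.2,"ty": 0,"tz": 0,"ax": 0,"ay": 0,"az": 0,"fingers": -1},
    {"tx": 9.1,"ty": 0,"tz": 0,"ax": 0,"ay": 0,"az": 0,"fingers": -1},
    {"tx": 0,"ty": 0,"tz": 0,"ax": 0,"ay": 0,"az": 0,"fingers": -1},
    {"tx": 0,"ty": 0,"tz": 0,"ax": 0,"ay": 0,"az": 0,"fingers": -1},
    {"tx": 0,"ty": 0,"tz": 0,"ax": 0,"ay": 0,"az": 0,"fingers": -1},
    {"tx": 0,"ty": 0,"tz": 0,"ax": 0,"ay": 0,"az": 0,"fingers": -1},
    {"tx": 0,"ty": 0,"tz": 0,"ax": 0,"ay": 0,"az": 0,"fingers": -1},
  ],
)

```text
t: 6.97
ee_pos: [0.5481, -0.3241, 0.2506]
tcp_rot: [-1.922, -0.0, -0.255]
wrist_force: [0.7, -0.6, 0.4]
opening: 0.005
grip_force: 0.0
```

```bash
python3 goal.py; python3 look.py c
```

```text
t 6.97 tip local [ 74.2  -2.5 191. ] zdir [-0.001  0.939 -0.344] F loc [ 0.9 -0.4  0.4] q [ 0.86  0.92 -0.27  1.56 -0.87  1.41 -0.7 ] open 0.01
```

View pics/c.png

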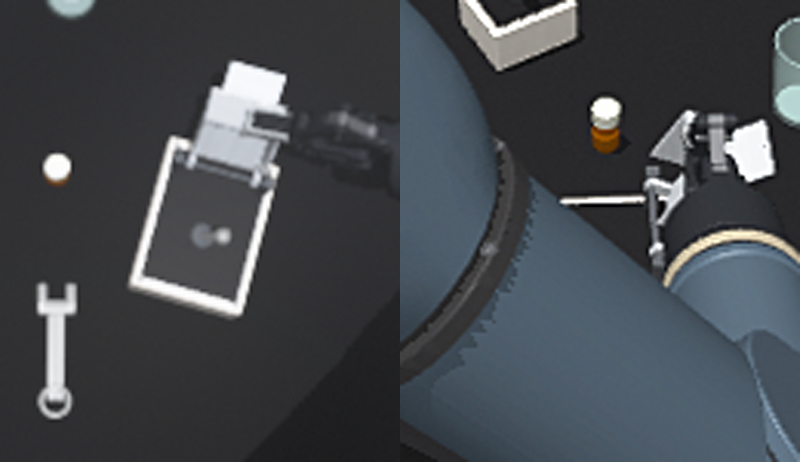

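The guard is right back against its stop, and the bare toggle leans right (ball at crop 222,236). I back the finger out over the top, right and down beside the toggle.

Request:
servo_tool(
  increments=[
    {"tx": -4,"ty": -9.4,"tz": -3.4,"ax": 0,"ay": 0,"az": 0,"fingers": -1},
    {"tx": -8,"ty": -9.4,"tz": -3.4,"ax": 0,"ay": 0,"az": 0,"fingers": -1},
    {"tx": -15,"ty": 0,"tz": -20,"ax": 0,"ay": 0,"az": 0,"fingers": -1},
    {"tx": -15,"ty": 0,"tz": -20,"ax": 0,"ay": 0,"az": 0,"fingers": -1},
    {"tx": -15,"ty": 0,"tz": -20,"ax": 0,"ay": 0,"az": 0,"fingers": -1},
    {"tx": -15,"ty": 0,"tz": -20,"ax": 0,"ay": 0,"az": 0,"fingers": -1},
  ],
)

```text
t: 7.57
ee_pos: [0.4583, -0.3787, 0.2997]
tcp_rot: [-1.923, -0.001, -0.255]
wrist_force: [0.7, -0.8, -0.1]
opening: 0.001
grip_force: 0.0
```

```bash
python3 goal.py " -12,-60,88,8"
```

```text
t 7.57 tip local [  1.2 -78.1 240.1] zdir [-0.001  0.939 -0.345] F loc [ 0.9 -0.6 -0.1] q [ 1.    0.84 -0.24  1.6  -0.79  1.54 -0.67] open 0.0
to [-12.0, -60.0, 88.0] n 8 t [-1.7 17.1  8.7] a [0.0004 0.0002 0.0003] total mm [-13.6 137.1  69.3]
```

Request:
servo_tool(
  increments=[
    {"tx": -1.7,"ty": 17.1,"tz": 8.7,"ax": 0,"ay": 0,"az": 0,"fingers": -1},
    {"tx": -1.7,"ty": 17.1,"tz": 8.7,"ax": 0,"ay": 0,"az": 0,"fingers": -1},
    {"tx": -1.7,"ty": 17.1,"tz": 8.7,"ax": 0,"ay": 0,"az": 0,"fingers": -1},
    {"tx": -1.7,"ty": 17.1,"tz": 8.7,"ax": 0,"ay": 0,"az": 0,"fingers": -1},
    {"tx": -1.7,"ty": 17.1,"tz": 8.7,"ax": 0,"ay": 0,"az": 0,"fingers": -1},
    {"tx": -1.7,"ty": 17.1,"tz": 8.7,"ax": 0,"ay": 0,"az": 0,"fingers": -1},
    {"tx": -1.7,"ty": 17.1,"tz": 8.7,"ax": 0,"ay": 0,"az": 0,"fingers": -1},
    {"tx": -1.7,"ty": 17.1,"tz": 8.7,"ax": 0,"ay": 0,"az": 0,"fingers": -1},
    {"tx": 0,"ty": 0,"tz": 0,"ax": 0,"ay": 0,"az": 0,"fingers": -1},
  ],
)

```text
t: 8.32
ee_pos: [0.4502, -0.3567, 0.1438]
tcp_rot: [-1.921, 0.002, -0.255]
wrist_force: [-0.8, 0.0, 0.1]
opening: -0.0
grip_force: 0.0
```

```bash
python3 goal.py " -12,-25,87,4" " -12,6,87,10"
```

```text
t 8.32 tip local [-12.4 -58.8  84.4] zdir [-0.002  0.939 -0.343] F loc [-0.8 -0.2  0.1] q [ 0.99  1.04 -0.24  1.68 -0.78  1.34 -0.48] open -0.0
to [-12.0, -25.0, 87.0] n 4 t [ 0.  -3.4  7.7] a [ 0.0003  0.0006 -0.0004] total mm [  0.  -13.8  30.9]
to [-12.0, 6.0, 87.0] n 10 t [ 0.  -2.4  6. ] a [ 0.0001  0.0002 -0.0002] total mm [  0.1 -24.4  60. ]
```

Request:
servo_tool(
  increments=[
    {"tx": 0,"ty": -2.4,"tz": 6,"ax": 0,"ay": 0,"az": 0,"fingers": -1},
    {"tx": 0,"ty": -2.4,"tz": 6,"ax": 0,"ay": 0,"az": 0,"fingers": -1},
    {"tx": 0,"ty": -2.4,"tz": 6,"ax": 0,"ay": 0,"az": 0,"fingers": -1},
    {"tx": 0,"ty": -2.4,"tz": 6,"ax": 0,"ay": 0,"az": 0,"fingers": -1},
    {"tx": 0,"ty": -2.4,"tz": 6,"ax": 0,"ay": 0,"az": 0,"fingers": -1},
    {"tx": 0,"ty": -2.4,"tz": 6,"ax": 0,"ay": 0,"az": 0,"fingers": -1},
    {"tx": 0,"ty": -2.4,"tz": 6,"ax": 0,"ay": 0,"az": 0,"fingers": -1},
    {"tx": 0,"ty": -2.4,"tz": 6,"ax": 0,"ay": 0,"az": 0,"fingers": -1},
    {"tx": 0,"ty": -2.4,"tz": 6,"ax": 0,"ay": 0,"az": 0,"fingers": -1},
    {"tx": 0,"ty": -2.4,"tz": 6,"ax": 0,"ay": 0,"az": 0,"fingers": -1},
    {"tx": 0,"ty": 0,"tz": 0,"ax": 0,"ay": 0,"az": 0,"fingers": -1},
  ],
)

```text
t: 9.23
ee_pos: [0.4681, -0.2932, 0.1475]
tcp_rot: [-1.921, -0.001, -0.254]
wrist_force: [0.0, 1.2, -0.0]
opening: 0.001
grip_force: 0.0
```

```bash
python3 goal.py; python3 look.py d
```

```text
t 9.23 tip local [-11.3   7.1  88.1] zdir [-0.003  0.939 -0.343] F loc [-0.3  1.1 -0. ] q [ 0.93  1.02 -0.28  1.79 -0.85  1.23 -0.45] open 0.0
```

View pics/d.png

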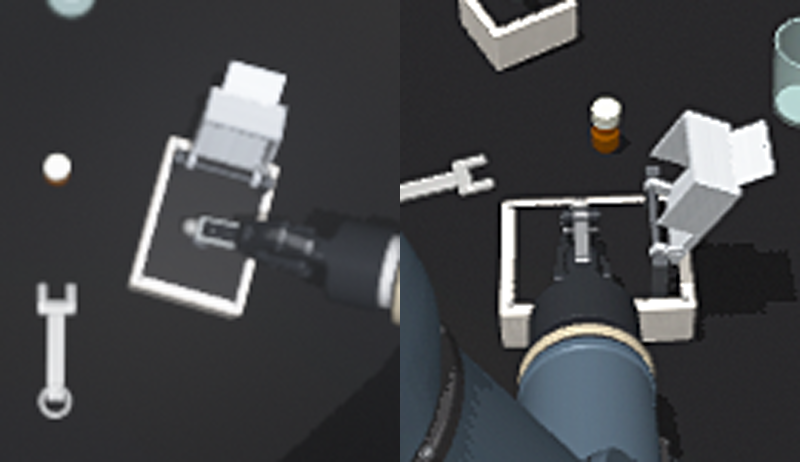

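The guard stays up and the ball is pushed to the left of the finger (crop 190,228). I press on in small steps until the stop is felt.

Request:
servo_tool(
  increments=[
    {"tx": 0,"ty": 0,"tz": 1.5,"ax": 0,"ay": 0,"az": 0,"fingers": -1},
    {"tx": 0,"ty": 0,"tz": 1.5,"ax": 0,"ay": 0,"az": 0,"fingers": -1},
    {"tx": 0,"ty": 0,"tz": 0,"ax": 0,"ay": 0,"az": 0,"fingers": -1},
    {"tx": 0,"ty": 0,"tz": 0,"ax": 0,"ay": 0,"az": 0,"fingers": -1},
  ],
)

```text
t: 9.67
ee_pos: [0.4683, -0.2922, 0.1464]
tcp_rot: [-1.922, -0.001, -0.255]
wrist_force: [-0.2, -0.3, 0.3]
opening: 0.002
grip_force: 0.0
```

```bash
python3 goal.py
```

```text
t 9.67 tip local [-11.    8.1  86.8] zdir [-0.001  0.939 -0.344] F loc [-0.1 -0.3  0.3] q [ 0.93  1.02 -0.28  1.79 -0.85  1.23 -0.45] open 0.0
```

Request:
servo_tool(
  increments=[
    {"tx": 0,"ty": -0.5,"tz": 1.5,"ax": 0,"ay": 0,"az": 0,"fingers": -1},
    {"tx": 0,"ty": -0.5,"tz": 1.5,"ax": 0,"ay": 0,"az": 0,"fingers": -1},
    {"tx": 0,"ty": 0,"tz": 0,"ax": 0,"ay": 0,"az": 0,"fingers": -1},
    {"tx": 0,"ty": 0,"tz": 0,"ax": 0,"ay": 0,"az": 0,"fingers": -1},
  ],
)

```text
t: 10.0
ee_pos: [0.4684, -0.2911, 0.1465]
tcp_rot: [-1.925, -0.001, -0.258]
wrist_force: [-6.7, -11.9, 5.1]
opening: 0.004
grip_force: 7.2
```

```bash
python3 goal.py
```

```text
t 10.0 tip local [-10.8   9.   86.5] zdir [ 0.001  0.938 -0.347] F loc [ -3.5 -13.2   5.1] q [ 0.93  1.02 -0.28  1.79 -0.86  1.23 -0.45] open 0.0
```

The stop is felt at 13 N, so the toggle is fully on. I withdraw and check where the tall bottle behind stands.

Request:
servo_tool(
  increments=[
    {"tx": 0,"ty": 0.7,"tz": -2,"ax": 0,"ay": 0,"az": 0,"fingers": -1},
    {"tx": 0,"ty": 0,"tz": -8,"ax": 0,"ay": 0,"az": 0,"fingers": -1},
    {"tx": 0,"ty": 0,"tz": -20,"ax": 0,"ay": 0,"az": 0,"fingers": -1},
    {"tx": 0,"ty": 0,"tz": -25,"ax": 0,"ay": 0,"az": 0,"fingers": -1},
    {"tx": 0,"ty": 0,"tz": -25,"ax": 0,"ay": 0,"az": 0,"fingers": -1},
    {"tx": 0,"ty": 0,"tz": -25,"ax": 0,"ay": 0,"az": 0,"fingers": -1},
    {"tx": 0,"ty": -10,"tz": -15,"ax": 0,"ay": 0,"az": 0,"fingers": -1},
  ],
)

```text
t: 10.58
ee_pos: [0.44, -0.398, 0.1959]
tcp_rot: [-1.924, 0.001, -0.258]
wrist_force: [-0.7, 0.2, -0.6]
opening: 0.001
grip_force: 0.0
```

```bash
python3 look.py e; python3 goal.py " 160,-100,180,12"  " 160,-100,240,12"; python3 - <<'E'
from h import *
s=env.read_camera('side');t=env.read_camera('top')
B=R.from_euler('z',-.257)
f=lambda X:(B.inv().apply(X-np.array([.518,-.1457,0]))*1000).round(0)
print('bottle base',f(atz(s,(389,284),0)),'top cap col/height:')
for z in(.12,.15,.18,.2): print(z,f(atz(s,(402,234),z)),f(atz(t,(351,114),z)))
E
```

```text
t 10.68 tip local [ -10.2 -100.9  138. ] zdir [ 0.002  0.938 -0.347] F loc [ 0.7  0.6 -0.5] q [ 1.02  0.98 -0.23  1.61 -0.75  1.46 -0.55] open -0.0
to [160.0, -100.0, 180.0] n 12 t [14.2 -3.2 -1.1] a [ 0.0004 -0.0002  0.0002] total mm [170.6 -38.6 -13.5]
to [160.0, -100.0, 240.0] n 12 t [14.2 -7.9 -2.8] a [ 0.0004 -0.0002  0.0002] total mm [170.7 -95.  -34.1]
bottle base [327.  10.   0.] top cap col/height:
0.12 [350.  75. 120.] [347.  27. 120.]
0.15 [335.  49. 150.] [332.  28. 150.]
0.18 [320.  22. 180.] [318.  30. 180.]
0.2 [309.   4. 200.] [308.  31. 200.]
```

View pics/e.png

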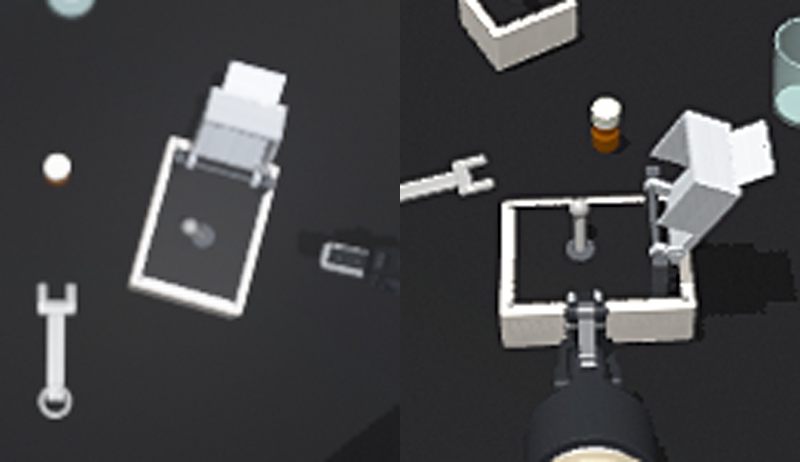

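The toggle leans left, fully on, and the guard is up (ball at crop 190,228). The bottle's front is at local x ≈ 285, so there is room behind the guard.

Request:
servo_tool(
  increments=[
    {"tx": 14.2,"ty": -3.2,"tz": -1.1,"ax": 0,"ay": 0,"az": 0,"fingers": -1},
    {"tx": 14.2,"ty": -3.2,"tz": -1.1,"ax": 0,"ay": 0,"az": 0,"fingers": -1},
    {"tx": 14.2,"ty": -3.2,"tz": -1.1,"ax": 0,"ay": 0,"az": 0,"fingers": -1},
    {"tx": 14.2,"ty": -3.2,"tz": -1.1,"ax": 0,"ay": 0,"az": 0,"fingers": -1},
    {"tx": 14.2,"ty": -3.2,"tz": -1.1,"ax": 0,"ay": 0,"az": 0,"fingers": -1},
    {"tx": 14.2,"ty": -3.2,"tz": -1.1,"ax": 0,"ay": 0,"az": 0,"fingers": -1},
    {"tx": 14.2,"ty": -3.2,"tz": -1.1,"ax": 0,"ay": 0,"az": 0,"fingers": -1},
    {"tx": 14.2,"ty": -3.2,"tz": -1.1,"ax": 0,"ay": 0,"az": 0,"fingers": -1},
    {"tx": 14.2,"ty": -3.2,"tz": -1.1,"ax": 0,"ay": 0,"az": 0,"fingers": -1},
    {"tx": 14.2,"ty": -3.2,"tz": -1.1,"ax": 0,"ay": 0,"az": 0,"fingers": -1},
    {"tx": 14.2,"ty": -3.2,"tz": -1.1,"ax": 0,"ay": 0,"az": 0,"fingers": -1},
    {"tx": 14.2,"ty": -3.2,"tz": -1.1,"ax": 0,"ay": 0,"az": 0,"fingers": -1},
    {"tx": 0,"ty": 0,"tz": 0,"ax": 0,"ay": 0,"az": 0,"fingers": -1},
  ],
)

```text
t: 11.87
ee_pos: [0.6093, -0.4349, 0.2368]
tcp_rot: [-1.92, -0.002, -0.252]
wrist_force: [-0.3, 0.5, 0.2]
opening: -0.002
grip_force: 0.0
```

```bash
python3 goal.py " 158,5,163,8"
```

```text
t 11.87 tip local [161.2 -93.9 177.6] zdir [-0.004  0.94  -0.342] F loc [-0.4  0.4  0.2] q [ 0.87  1.09 -0.24  1.14 -0.82  1.62 -0.86] open -0.0
to [158.0, 5.0, 163.0] n 8 t [-0.4 -2.5 12.2] a [0.     0.0005 0.0004] total mm [ -3.6 -20.1  98. ]
```

Request:
servo_tool(
  increments=[
    {"tx": -0.4,"ty": -2.5,"tz": 12.2,"ax": 0,"ay": 0,"az": 0,"fingers": -1},
    {"tx": -0.4,"ty": -2.5,"tz": 12.2,"ax": 0,"ay": 0,"az": 0,"fingers": -1},
    {"tx": -0.4,"ty": -2.5,"tz": 12.2,"ax": 0,"ay": 0,"az": 0,"fingers": -1},
    {"tx": -0.4,"ty": -2.5,"tz": 12.2,"ax": 0,"ay": 0,"az": 0,"fingers": -1},
    {"tx": -0.4,"ty": -2.5,"tz": 12.2,"ax": 0,"ay": 0,"az": 0,"fingers": -1},
    {"tx": -0.4,"ty": -2.5,"tz": 12.2,"ax": 0,"ay": 0,"az": 0,"fingers": -1},
    {"tx": -0.4,"ty": -2.5,"tz": 12.2,"ax": 0,"ay": 0,"az": 0,"fingers": -1},
    {"tx": -0.4,"ty": -2.5,"tz": 12.2,"ax": 0,"ay": 0,"az": 0,"fingers": -1},
    {"tx": -5,"ty": 0,"tz": 0,"ax": 0,"ay": 0,"az": 0,"fingers": -1},
    {"tx": -5,"ty": 0,"tz": 0,"ax": 0,"ay": 0,"az": 0,"fingers": -1},
    {"tx": -6,"ty": 0,"tz": 0,"ax": 0,"ay": 0,"az": 0,"fingers": -1},
    {"tx": -6,"ty": 0,"tz": 0,"ax": 0,"ay": 0,"az": 0,"fingers": -1},
    {"tx": -6,"ty": 0,"tz": 0,"ax": 0,"ay": 0,"az": 0,"fingers": -1},
    {"tx": -6,"ty": 0,"tz": 0,"ax": 0,"ay": 0,"az": 0,"fingers": -1},
  ],
)

```text
t: 13.03
ee_pos: [0.5945, -0.3331, 0.2223]
tcp_rot: [-1.923, -0.001, -0.256]
wrist_force: [1.1, -0.6, 0.7]
opening: 0.0
grip_force: 0.8
```

```bash
python3 look.py f; python3 goal.py
```

```text
t 13.13 tip local [121.2   0.6 162.6] zdir [-0.001  0.939 -0.345] F loc [ 0.4 -0.4 -0.1] q [ 0.82  1.   -0.27  1.44 -0.87  1.42 -0.74] open -0.0
```

View pics/f.png

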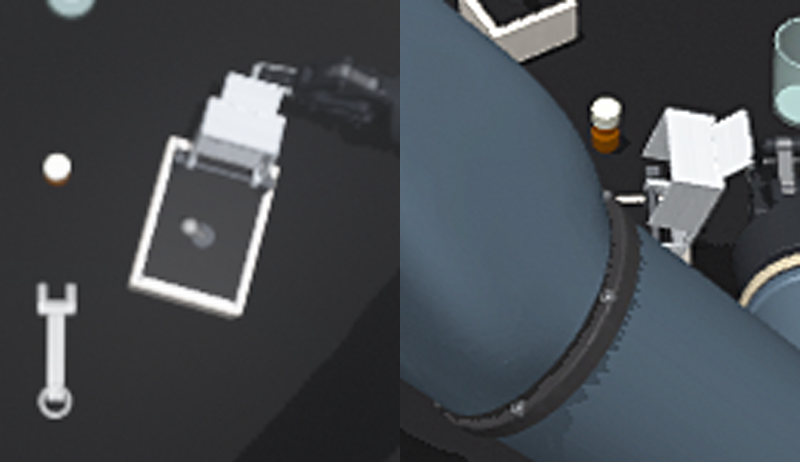

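The finger is behind the lip and the guard has started forward. I push on past the balance point and let it drop.

Request:
servo_tool(
  increments=[
    {"tx": -8,"ty": 0,"tz": 0,"ax": 0,"ay": 0,"az": 0,"fingers": -1},
    {"tx": -8,"ty": 0,"tz": 0,"ax": 0,"ay": 0,"az": 0,"fingers": -1},
    {"tx": -8,"ty": 0,"tz": 0,"ax": 0,"ay": 0,"az": 0,"fingers": -1},
    {"tx": -8,"ty": 0,"tz": 0,"ax": 0,"ay": 0,"az": 0,"fingers": -1},
    {"tx": -8,"ty": 0,"tz": 0,"ax": 0,"ay": 0,"az": 0,"fingers": -1},
    {"tx": -8,"ty": 0,"tz": 0,"ax": 0,"ay": 0,"az": 0,"fingers": -1},
    {"tx": -8,"ty": 0,"tz": 0,"ax": 0,"ay": 0,"az": 0,"fingers": -1},
    {"tx": -8,"ty": 0,"tz": 0,"ax": 0,"ay": 0,"az": 0,"fingers": -1},
    {"tx": -8,"ty": 0,"tz": 0,"ax": 0,"ay": 0,"az": 0,"fingers": -1},
    {"tx": -8,"ty": 0,"tz": 0,"ax": 0,"ay": 0,"az": 0,"fingers": -1},
    {"tx": -8,"ty": 0,"tz": 0,"ax": 0,"ay": 0,"az": 0,"fingers": -1},
    {"tx": -8,"ty": 0,"tz": 0,"ax": 0,"ay": 0,"az": 0,"fingers": -1},
    {"tx": -8,"ty": 0,"tz": 0,"ax": 0,"ay": 0,"az": 0,"fingers": -1},
    {"tx": -8,"ty": 0,"tz": 0,"ax": 0,"ay": 0,"az": 0,"fingers": -1},
    {"tx": 0,"ty": 0,"tz": 0,"ax": 0,"ay": 0,"az": 0,"fingers": -1},
    {"tx": 0,"ty": 0,"tz": 0,"ax": 0,"ay": 0,"az": 0,"fingers": -1},
  ],
)

```text
t: 14.47
ee_pos: [0.4869, -0.3043, 0.2223]
tcp_rot: [-1.922, -0.001, -0.256]
wrist_force: [0.3, -0.5, -0.2]
opening: -0.0
grip_force: 0.0
```

Request:
servo_tool(
  increments=[
    {"tx": 0,"ty": -10,"tz": -4,"ax": 0,"ay": 0,"az": 0,"fingers": -1},
    {"tx": 0,"ty": -10,"tz": -4,"ax": 0,"ay": 0,"az": 0,"fingers": -1},
    {"tx": 0,"ty": 0,"tz": -15,"ax": 0,"ay": 0,"az": 0,"fingers": -1},
    {"tx": 0,"ty": 0,"tz": -15,"ax": 0,"ay": 0,"az": 0,"fingers": -1},
    {"tx": 0,"ty": 0,"tz": -20,"ax": 0,"ay": 0,"az": 0,"fingers": -1},
    {"tx": 0,"ty": 0,"tz": -20,"ax": 0,"ay": 0,"az": 0,"fingers": -1},
    {"tx": 0,"ty": 0,"tz": -20,"ax": 0,"ay": 0,"az": 0,"fingers": -1},
    {"tx": 0,"ty": 0,"tz": -20,"ax": 0,"ay": 0,"az": 0,"fingers": -1},
    {"tx": 0,"ty": 0,"tz": -20,"ax": 0,"ay": 0,"az": 0,"fingers": -1},
    {"tx": 0,"ty": 0,"tz": -20,"ax": 0,"ay": 0,"az": 0,"fingers": -1},
    {"tx": 0,"ty": 0,"tz": 0,"ax": 0,"ay": 0,"az": 0,"fingers": -1},
    {"tx": 0,"ty": 0,"tz": 0,"ax": 0,"ay": 0,"az": 0,"fingers": -1},
    {"tx": 0,"ty": 0,"tz": 0,"ax": 0,"ay": 0,"az": 0,"fingers": -1},
    {"tx": 0,"ty": 0,"tz": 0,"ax": 0,"ay": 0,"az": 0,"fingers": -1},
    {"tx": 0,"ty": 0,"tz": 0,"ax": 0,"ay": 0,"az": 0,"fingers": -1},
  ],
)

```text
t: 15.72
ee_pos: [0.4518, -0.44, 0.2955]
tcp_rot: [-1.921, -0.001, -0.254]
wrist_force: [-0.1, -0.1, -0.0]
opening: 0.002
grip_force: 0.0
```

```bash
python3 look.py g; python3 goal.py
```

```text
t 15.82 tip local [  10.3 -139.4  235.9] zdir [-0.002  0.939 -0.344] F loc [-1.2 -0.5  0.7] q [ 1.04  0.89 -0.22  1.46 -0.75  1.65 -0.7 ] open -0.0
```

View pics/g.png

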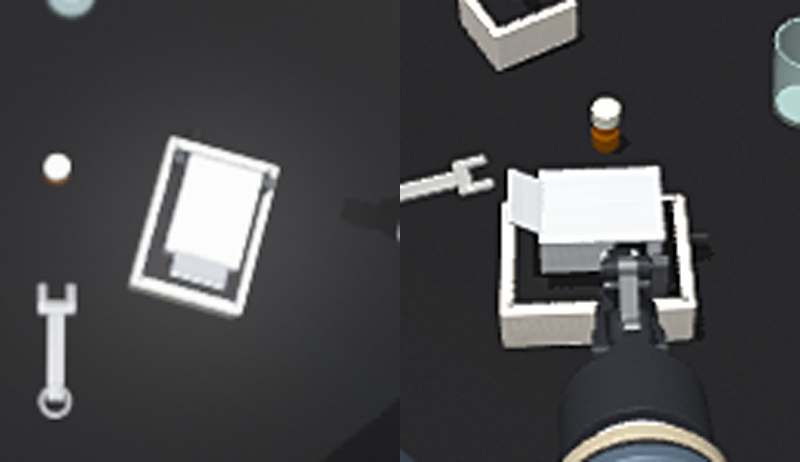

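The guard is fully shut, as in the start picture, the loose things stand where they were, and the finger is well clear of everything. I hand it in.

```bash
python3 -c "
from plant import env
print(env.finish_job())"
```

```text
the job is handed in; nothing more can be done
None
```

The job is handed in, though the judge returned no verdict: the guard was swung right back, the toggle pushed to its stop (about 13 N), and the guard dropped shut over it. The arm is clear, and the last pictures show nothing loose moved.

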